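# Line up the amber bottles by size on the dosing rail

## Task

Line up the four amber bottles in order of size on the dosing rail, one standing upright on the middle of each round black pad: the smallest on the pad next to the upright steel post, then rising to the largest at the far end. Do not knock any bottle over, and leave the small glass beaker where it stands.

Things in the scene. Friction and masses are not known exactly. Their poses are not given: they have to be found in the camera images.
- bottle_xs: the smallest of four round amber bottles with white screw caps, all alike but for size: 28 mm diameter, 66 mm tall, about 35 g; the wall is straight for the lowest 44 mm, then narrows to a cap 18 mm across. Loose, standing on the bench. Origin: centre of its underside, z up along its axis
- bottle_s: the second smallest of four round amber bottles with white screw caps, all alike but for size: 35 mm diameter, 80 mm tall, about 65 g; the wall is straight for the lowest 52 mm, then narrows to a cap 20 mm across. Loose, standing on the bench. Origin: centre of its underside, z up along its axis
- bottle_m: the second largest of four round amber bottles with white screw caps, all alike but for size: 42 mm diameter, 92 mm tall, about 120 g; the wall is straight for the lowest 66 mm, then narrows to a cap 24 mm across. Loose, standing on the bench. Origin: centre of its underside, z up along its axis
- bottle_l: the largest of four round amber bottles with white screw caps, all alike but for size: 51 mm diameter, 106 mm tall, about 220 g; the wall is straight for the lowest 78 mm, then narrows to a cap 26 mm across. Loose, standing on the bench. Origin: centre of its underside, z up along its axis
- pad_a: number 1, from the -y end, of four identical fixed round black rubber pads, 56 mm diameter, 4 mm thick, in a straight row 90 mm apart on an aluminium rail (12 mm high, 74 mm wide, 450 mm long) on the bench. Origin: centre of the pad's underside, 12 mm above the bench; a bottle stands 4 mm above it. x across the rail, y along the row (direction varies a little)
- pad_b: number 2, from the -y end, of four identical fixed round black rubber pads, 56 mm diameter, 4 mm thick, in a straight row 90 mm apart on an aluminium rail (12 mm high, 74 mm wide, 450 mm long) on the bench. Origin: centre of the pad's underside, 12 mm above the bench; a bottle stands 4 mm above it. x across the rail, y along the row (direction varies a little)
- pad_c: number 3, from the -y end, of four identical fixed round black rubber pads, 56 mm diameter, 4 mm thick, in a straight row 90 mm apart on an aluminium rail (12 mm high, 74 mm wide, 450 mm long) on the bench. Origin: centre of the pad's underside, 12 mm above the bench; a bottle stands 4 mm above it. x across the rail, y along the row (direction varies a little)
- pad_d: number 4, from the -y end, of four identical fixed round black rubber pads, 56 mm diameter, 4 mm thick, in a straight row 90 mm apart on an aluminium rail (12 mm high, 74 mm wide, 450 mm long) on the bench. Origin: centre of the pad's underside, 12 mm above the bench; a bottle stands 4 mm above it. x across the rail, y along the row (direction varies a little)
- end_post: fixed upright steel post, 14 mm diameter, 70 mm tall, on the rail 73 mm beyond the centre of one of the two end pads (either end, changes from start to start; the other end has only a flat steel block 6 mm high). Origin: centre of its foot, on the rail's top
- beaker: small empty clear glass beaker, 34 mm diameter, 48 mm tall, standing loose among the bottles; to be left alone. Origin: centre of its underside
Not all that is in view belongs to the job. What is shaped like the bottle_xs but blue is not meant. What is shaped like the bottle_m but green is not meant.

How it is judged:
At the end, for the whole second after the job is handed in: Counted from the pad next to the upright post, the pads carry the smallest, second smallest, second largest and largest bottle; each stands upright (within 0.12 rad) on its pad, its centre within 12 mm of the pad's centre, released and at rest (linear speed of each of bottle_xs, bottle_s, bottle_m, bottle_l below 0.02 m/s and angular speed of each of bottle_xs, bottle_s, bottle_m, bottle_l below 0.3 rad/s and angle between each of bottle_xs, bottle_s, bottle_m, bottle_l's own z axis and vertical below 0.12 rad and ((horizontal distance between end_post and pad_a below 0.12 m and horizontal distance between bottle_xs and pad_a below 0.012 m and z of bottle_xs in the frame of pad_a between 0.001 and 0.008 m and horizontal distance between bottle_s and pad_b below 0.012 m and z of bottle_s in the frame of pad_b between 0.001 and 0.008 m and horizontal distance between bottle_m and pad_c below 0.012 m and z of bottle_m in the frame of pad_c between 0.001 and 0.008 m and horizontal distance between bottle_l and pad_d below 0.012 m and z of bottle_l in the frame of pad_d between 0.001 and 0.008 m) or (horizontal distance between end_post and pad_d below 0.12 m and horizontal distance between bottle_xs and pad_d below 0.012 m and z of bottle_xs in the frame of pad_d between 0.001 and 0.008 m and horizontal distance between bottle_s and pad_c below 0.012 m and z of bottle_s in the frame of pad_c between 0.001 and 0.008 m and horizontal distance between bottle_m and pad_b below 0.012 m and z of bottle_m in the frame of pad_b between 0.001 and 0.008 m and horizontal distance between bottle_l and pad_a below 0.012 m and z of bottle_l in the frame of pad_a between 0.001 and 0.008 m))); the robot touches nothing.
It fails at once if a bottle is knocked over (leans more than 0.7 rad) (angle between any of bottle_xs, bottle_s, bottle_m, bottle_l's own z axis and vertical above 0.7 rad).
It fails at once if the glass beaker is moved more than 15 mm or tipped (distance of beaker from where it was at the start of the episode above 0.015 m or angle between beaker's own z axis and vertical above 0.5 rad).
It also fails if it takes over 99 s, if anything falls off the work surface, if the arm or the gripper's body presses on something with over 40 N, if the wrist force passes 120 N, or if a joint passes its speed limit or range.

## Robot

A 6-joint arm with a two-finger parallel gripper is mounted at the origin on the work surface. World frame = base frame: x ahead of the robot, y to its left, z up, the work surface at z = 0. Lengths are in m, angles in rad, forces in N, time in s.
With the tool pointing down it reaches from about 0.225 to 0.725 m from the base axis. Payload 3.1 kg.
Tool frame: the origin (TCP) lies at the very end of the fingers, on their centre line; the grasp point (between the pads) lies env.hold_point_z behind it (env.hold_point_z is the distance from the TCP to the grasp point, in m); z points along the fingers, y is the line along which they close (so a half turn about z gives the same grasp; the last joint's range is limited). The gripper opens to 85 mm and grips with 20 to 120 N. Pads are 22 mm wide; open, the fingers measure 114 mm over their backs; the gripper's body (76 mm by 85 mm) begins 54 mm behind the grasp point. The pads swing forward as they close: fully open they stand 13 mm farther back than shut.
Start: joints at [-1.434, 0.048, 0.099, 1.622, 0, 1.443], TCP at [0.137, -0.507, 0.231] pointing down, gripper open.
Joint ranges: [-2.91, 2.91], [-0.99, 1.94], [-1.21, 1.42], [-2.12, 2.29], [-1.49, 1.47], [-3.14, 3.14]. Speed limits (rad/s): [2.79, 2.79, 3.14, 3.14, 3.14, 3.14].

## Interface

Orientations are given as a unit quaternion [w, x, y, z].
In Python, from station import env, imaging, workorder gives the robot as it stands. The module is installed in compiled form; this text tells all that it offers.
- The arm moves only by the tool send_rows, never from a script. Its argument "deltas" is a list of rows, each an object with "grip": the gripper's target within -1 to 1 (fully open at 1, half-way at 0, shut at -1); "xyz": the shift along the tool's x, y, z in m, a list of three; "twist": the turn about the tool's z in degrees. A call has 1 to 5 rows; each row is the pose to reach, as a shift and turn from the pose commanded when the call began, along the tool's axes at that moment; what a row does not reach only later rows make up. A row lasts 1/8 s, in which the tool goes at most 62.5 mm and 10.7 degrees, less where a joint would pass 70% of its speed; a pose out of reach is approached as far as the arm can. A call with a gripper value outside its range is refused whole. The fingers move at their own pace and stop on an object; "newtons" is the grip in N (left out, the last holds). Time passes only in rows, so rows that repeat a pose let the fingers close. It gives the time, the measured TCP pose, the force, the opening and the grip force at its end, in the units of the state.
- env.get_state(): the state, without advancing time (a new reading comes with each control period).
- imaging.snapshot(name): name is "scene" or "top" or "wrist"; returns the picture (384x512x3 uint8, blue, green, red); there is no depth.
- imaging.camera_params(name): a dict with "vertical_fov" (degrees; the focal length in pixels is half the picture's height over the tangent of half this angle, whatever the lens; pixels are square), "cx", "cy" (the principal point, pixels), "R" (3x3) and "t" (3): a world point X has camera coordinates R X + t. Camera axes: x right, y down, z forward; pixel columns grow to the right and rows downward; lengths in m; the calibration is good to about 2 mm. A picture is of the moment at which its call begins: read the wrist's pose just before it. camera_params takes no time and is no camera call; for the wrist camera it gives the pose at the moment of the call.
- workorder.hand_in(): hands the job in; it is judged then, once.
The state is a dict: "time": time; "joint_pos": joint angles; "joint_vel": joint speeds; "joint_torque": joint torques, N m; "ee_pos": TCP position; "eef_rot": TCP orientation; "contact_force": force on the tool from outside, world axes, zero at the start; "torque": the same for the moment, N m; "finger_gap": opening from 0.0 (shut) to 1.0 (fully open); "finger_force": force on a finger pad.
Only numpy, scipy, OpenCV 4.12 (cv2) and the standard library are available. Lean on these libraries where they do the work, as an engineer would, in place of code of your own. Each camera call takes 0.05 s, during which the arm holds its last target. There are 200 camera calls.

## Working session

There is one attempt and no reset: what is moved stays moved. The work goes in short steps, Python scripts to look and compute and a tool call to move; the robot and the scene stay as the last step left them, time stands still between calls to the robot, and variables do not carry over. Pictures are saved under pics/ and viewed, at most 14 in all, crops included, and the job is handed in when it is done.

Besides the shell and the picture viewer there is one more tool, called after ">>>" by a JSON object that holds its "api" and its "payload". send_rows: Moves the arm, as the interface text tells. Its arguments: {"type":"object","properties":{"deltas":{"type":"array"},"newtons":{"type":"number"}},"required":["deltas"]}

```bash
mkdir -p pics
python3 - <<'E'
from station import env, imaging
import cv2
for n in("top","scene"):
    im=imaging.snapshot(n); cv2.imwrite(f"pics/{n}0.png",im)
    p=imaging.camera_params(n); print(n,p)
print(env.get_state(), env.hold_point_z)
E
```

```text
top {'vertical_fov': 55.9780384388319, 'cx': 256.7612705810846, 'cy': 189.81481530927283, 'R': array([[-0.02683757, -0.99876493,  0.04181327],
       [-0.99801224,  0.02438451, -0.05811164],
       [ 0.05702027, -0.04328973, -0.99743405]]), 't': array([5.55826052e-04, 5.09298643e-01, 8.13645298e-01])}
scene {'vertical_fov': 54.1969134771917, 'cx': 255.27060215043895, 'cy': 194.2015746632993, 'R': array([[ 0.49231062,  0.87041813, -0.00159531],
       [ 0.55067135, -0.31287941, -0.77386533],
       [-0.67408555,  0.38010362, -0.63334817]]), 't': array([-0.25328163, -0.24422638,  1.13112512])}
{'time': 0.1, 'joint_pos': array([-1.43379530e+00,  4.86679412e-02,  9.77784140e-02,  1.62202110e+00,
       -1.05174239e-05,  1.44299794e+00]), 'joint_vel': array([ 0.00109927, -0.0015855 ,  0.00347209,  0.00013483, -0.00094415,
       -0.00030332]), 'joint_torque': array([ 1.77239326e-03, -3.39851153e+01,  3.20935643e+01,  1.58552779e-02,
       -1.48367271e-04,  3.88011756e-06]), 'ee_pos': array([ 0.13731028, -0.50615481,  0.23025077]), 'eef_rot': array([-1.05711389e-03,  9.91247400e-01,  1.32013157e-01, -1.01229135e-05]), 'contact_force': array([-0.03717292,  0.14973553,  0.13699425]), 'torque': array([ 0.00863549, -0.02549652, -0.04634009]), 'finger_force': 0.0, 'finger_gap': 1.000051011924841} 0.0187
```

View pics/top0.png

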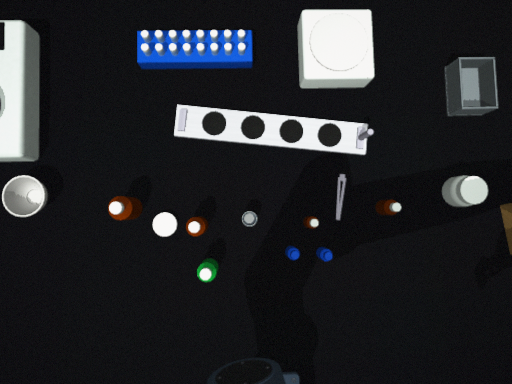

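View pics/scene0.png

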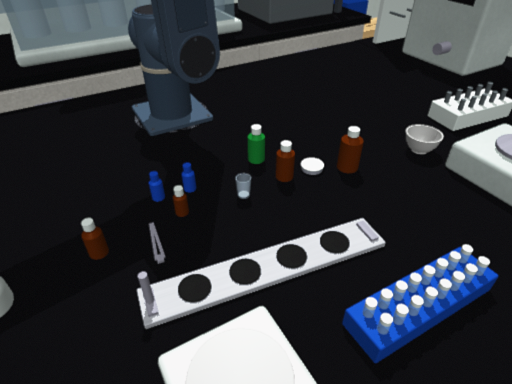

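The top view shows amber caps at about (116,208), (194,227), (313,223) and (396,207). Pads run from (214,123) to (330,135), with the post at (366,133), the -y end. The look-alikes are blue at (293,253) and (326,255), and green at (206,272). The beaker is at (250,218), a white lid at (165,224) and tweezers at (341,197).

The scene view gives the same order: L (350,150), M (285,160), XS (180,200), S (95,240). Next I'll measure these points and make the close crop.

```bash
cat > h.py <<'E'
import numpy as np, cv2
from station import env, imaging
def ray(p,u,v):
    f=192/np.tan(np.radians(p["vertical_fov"])/2)
    d=p["R"].T@np.array([(u-p["cx"])/f,(v-p["cy"])/f,1]); return -p["R"].T@p["t"],d
def onz(p,u,v,z):
    o,d=ray(p,u,v); return o+d*(z-o[2])/d[2]
def proj(p,X):
    f=192/np.tan(np.radians(p["vertical_fov"])/2); c=p["R"]@X+p["t"]; return np.array([p["cx"]+f*c[0]/c[2],p["cy"]+f*c[1]/c[2]])
def cents(mask,lo,hi):
    n,l,s,c=cv2.connectedComponentsWithStats(mask.astype(np.uint8))
    return [(*c[i],*s[i]) for i in range(1,n) if lo<s[i][4]<hi]
E
python3 - <<'E'
from h import *
p=imaging.camera_params("top"); im=cv2.imread("pics/top0.png"); ps=imaging.camera_params("scene")
B,G,R=[im[...,i].astype(int) for i in range(3)]
cap={'L':(116,208,.106,.051),'M':(194,227,.092,.042),'XS':(313,223,.066,.028),'S':(396,207,.080,.035)}
am=(R>50)&(R>2*B)&(R>1.5*G)
for x in cents(am,20,2000): print("amber",np.round(x,1))
for k,(u,v,h,d) in cap.items():
    w=np.zeros(B.shape,bool); w[v-11:v+12,u-11:u+12]=1
    c=cents(w&(B>100),8,400); c=max(c,key=lambda t:t[-1])
    X=onz(p,c[0],c[1],h); print(k,np.round(c,1),X.round(4),"r",np.hypot(X[0],X[1]).round(3),"scene",proj(ps,X).round(1), "base px",proj(p,X-[0,0,h]).round(1))
w=np.zeros(B.shape,bool); w[112:146,195:350]=1
P=[onz(p,c[0],c[1],.016) for c in cents(w&(B<90),200,900)]
P=np.array(P); print(P.round(4),np.linalg.norm(np.diff(P[np.argsort(P[:,1])],axis=0),axis=1))
for n,u,v,z in(("beaker",250,218,.048),("green",206,272,.092),("blue1",293,253,.066),("blue2",326,255,.066),("lid",165,224,.01),("posttop",370,131,.082),("postfoot",361,135,.012),("tw1",342,176,.01),("tw2",338,219,.01)): print(n,onz(p,u,v,z).round(3))
a=cv2.resize(im[180:290,95:415],(0,0),fx=2.5,fy=2.5,interpolation=cv2.INTER_CUBIC); b=cv2.resize(cv2.imread("pics/scene0.png")[115:275,70:380],(800,413)); b=b[:290]
cv2.imwrite("pics/crop.png",np.vstack([a,b]))
E
```

```text
amber [122.3 208.2 108.  196.   27.   25.  324. ]
amber [388.5 206.9 384.  200.   13.   15.  100. ]
amber [196.2 226.1 186.  217.   20.   20.  190. ]
amber [309.6 221.2 306.  216.   11.   13.   43. ]
L [115.6 207.5 109.  201.   15.   14.  155. ] [0.4754 0.2751 0.106 ] r 0.549 scene [352.6 127.6] base px [131.7 207.9]
M [193.6 226.7 188.  221.   12.   12.  115. ] [0.4321 0.1226 0.092 ] r 0.449 scene [285.2 141.7] base px [198.9 225. ]
XS [314.  222.5 310.  219.    9.    8.   60. ] [ 0.4327 -0.1318  0.066 ] r 0.452 scene [177.4 186.3] base px [308.4 221.6]
S [395.8 206.7 391.  202.   11.   10.   80. ] [ 0.4619 -0.3066  0.08  ] r 0.554 scene [ 86.9 219.6] base px [381.4 207.1]
[[ 0.6657  0.0824  0.016 ]
 [ 0.681  -0.1594  0.016 ]
 [ 0.6549 -0.0064  0.016 ]
 [ 0.6445 -0.0957  0.016 ]
 [ 0.6339 -0.1847  0.016 ]
 [ 0.6188  0.0694  0.016 ]] [0.05347743 0.07342582 0.08985576 0.08402382 0.04864978]
beaker [0.446 0.005 0.048]
green [0.339 0.099 0.092]
blue1 [ 0.369 -0.084  0.066]
blue2 [ 0.363 -0.155  0.066]
lid [0.437 0.198 0.01 ]
posttop [ 0.626 -0.257  0.082]
postfoot [ 0.632 -0.261  0.012]
tw1 [ 0.537 -0.213  0.01 ]
tw2 [ 0.437 -0.199  0.01 ]
```

View pics/crop.png

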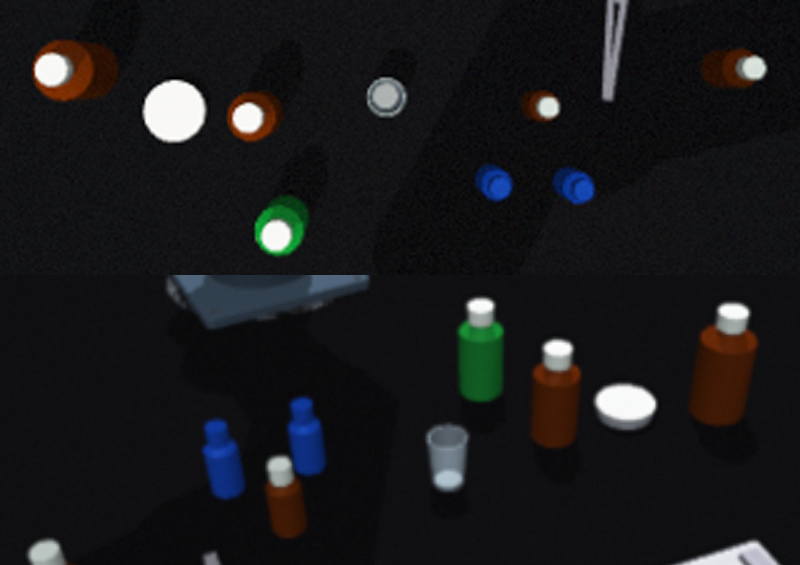

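The crop confirms the choice: the amber bottles, left to right, are L, M, XS and S, with the blue and green look-alikes left out. Projecting each cap into the scene view agrees to about 1 px. The pads come out 90 mm apart and the post is next to pad_a, so XS goes to a, S to b, M to c and L to d.

```bash
cat >> h.py <<'E'
from scipy.spatial.transform import Rotation as Rn
def pose():
    s=env.get_state(); q=s["eef_rot"]; return s,Rn.from_quat(q[[1,2,3,0]]).as_matrix()
def go(x,y,z,psi=83.2):
    s,R=pose(); d=R.T@(np.array([x,y,z])-s["ee_pos"]); a=np.degrees(np.arctan2(R[1,0],R[0,0]))
    print("t",round(s["time"],2),s["ee_pos"].round(4),"psi",a.round(1),"gap",round(s["finger_gap"],3),"-> d",d.round(4),"twist",round(a-psi,1))
E
python3 -c "
from h import *
go(.433,-.132,.16)"
```

```text
t 0.1 [ 0.1373 -0.5062  0.2303] psi 15.2 gap 1.0 -> d [ 0.3833 -0.2836  0.0709] twist -68.0
```

>>> {"api": "send_rows", "payload": {"deltas": [{"grip": 0.2,"xyz": [0.046,-0.034,0.01],"twist": -10},{"grip": 0.2,"xyz": [0.092,-0.068,0.02],"twist": -20},{"grip": 0.2,"xyz": [0.138,-0.102,0.03],"twist": -30},{"grip": 0.2,"xyz": [0.184,-0.136,0.04],"twist": -40},{"grip": 0.2,"xyz": [0.23,-0.17,0.05],"twist": -50}], "newtons": 25}}

```text
time: 0.72
ee_pos: [0.3156, -0.2807, 0.1805]
eef_rot: [-0.0, 0.841, 0.541, 0.0]
contact_force: [0.9, -0.5, -0.1]
finger_gap: 0.602
finger_force: 0.0
```

```bash
python3 -c "
from h import *
go(.433,-.132,.14)"
```

```text
t 0.72 [ 0.3156 -0.2807  0.1805] psi 65.5 gap 0.602 -> d [0.184  0.0451 0.0405] twist -17.7
```

>>> {"api": "send_rows", "payload": {"deltas": [{"grip": 0.2,"xyz": [0.046,0.011,0.01],"twist": -9},{"grip": 0.2,"xyz": [0.092,0.022,0.02],"twist": -17.7},{"grip": 0.2,"xyz": [0.138,0.034,0.03],"twist": -17.7},{"grip": 0.2,"xyz": [0.184,0.045,0.0405],"twist": -17.7},{"grip": 0.2,"xyz": [0.184,0.045,0.0405],"twist": -17.7}]}}

```text
time: 1.35
ee_pos: [0.4331, -0.1315, 0.1391]
eef_rot: [-0.002, 0.748, 0.664, -0.0]
contact_force: [-1.3, 0.3, 0.0]
finger_gap: 0.6
finger_force: 0.0
```

```bash
python3 -c "
from h import *
go(.433,-.132,.012)
cv2.imwrite('pics/w1.png',imaging.snapshot('wrist'))
p=imaging.camera_params('wrist')
for X in([.4327,-.1318,.066],[.4327,-.1318,0],[.433,-.132,.012]): print(proj(p,np.array(X)).round())"
```

```text
t 1.35 [ 0.4331 -0.1315  0.1391] psi 83.2 gap 0.6 -> d [-0.0007  0.0003  0.1271] twist -0.0
[254. 201.]
[254. 178.]
[255. 182.]
```

View pics/w1.png

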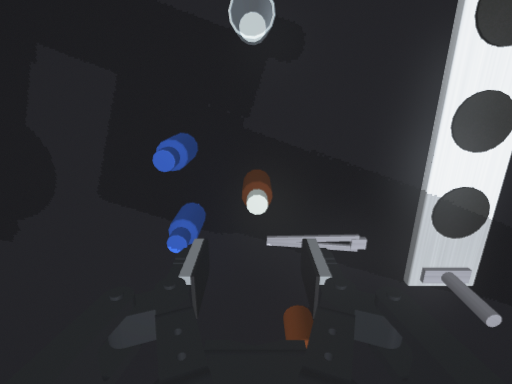

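The wrist view shows the XS cap at (257,203), against (254,201) predicted. The fingers are clear of the blue bottles at (165,160) and (180,240), and of the tweezers at (315,242).

>>> {"api": "send_rows", "payload": {"deltas": [{"grip": 0.2,"xyz": [-0.0005,0.001,0.04],"twist": 0},{"grip": 0.2,"xyz": [-0.0005,0.001,0.08],"twist": 0},{"grip": 0.2,"xyz": [-0.0005,0.001,0.11],"twist": 0},{"grip": 0.2,"xyz": [-0.0005,0.001,0.127],"twist": 0},{"grip": -0.2,"xyz": [-0.0005,0.001,0.127],"twist": 0}]}}

```text
time: 2.02
ee_pos: [0.4325, -0.1352, 0.0128]
eef_rot: [-0.001, 0.75, 0.661, -0.001]
contact_force: [-0.8, 1.1, 0.4]
finger_gap: 0.41
finger_force: 0.0
```

>>> {"api": "send_rows", "payload": {"deltas": [{"grip": -1,"xyz": [0,0,0],"twist": 0},{"grip": -1,"xyz": [0,0,0],"twist": 0},{"grip": -1,"xyz": [0,0,0],"twist": 0},{"grip": -1,"xyz": [0,0,0],"twist": 0}]}}

```text
time: 2.52
ee_pos: [0.4343, -0.1351, 0.0143]
eef_rot: [0.0, 0.75, 0.662, 0.0]
contact_force: [-0.5, -0.5, 1.5]
finger_gap: 0.315
finger_force: 27.2
```

>>> {"api": "send_rows", "payload": {"deltas": [{"grip": -1,"xyz": [0,0,-0.01],"twist": 0},{"grip": -1,"xyz": [0,0,-0.03],"twist": 0},{"grip": -1,"xyz": [0,0,-0.06],"twist": 0},{"grip": -1,"xyz": [0,0,-0.06],"twist": 0}]}}

```text
time: 3.02
ee_pos: [0.4364, -0.1361, 0.0772]
eef_rot: [0.003, 0.75, 0.662, 0.001]
contact_force: [0.5, -0.7, -0.2]
finger_gap: 0.317
finger_force: 27.0
```

```bash
python3 -c "
from h import *
go(.6339,-.1847,.065)"
```

```text
t 3.02 [ 0.4364 -0.1361  0.0772] psi 82.9 gap 0.317 -> d [-0.0237  0.202   0.0136] twist -0.3
```

>>> {"api": "send_rows", "payload": {"deltas": [{"grip": -1,"xyz": [-0.004,0.04,0.003],"twist": 0},{"grip": -1,"xyz": [-0.01,0.09,0.006],"twist": 0},{"grip": -1,"xyz": [-0.017,0.145,0.01],"twist": 0},{"grip": -1,"xyz": [-0.025,0.2,0.013],"twist": 0},{"grip": -1,"xyz": [-0.025,0.202,0.013],"twist": 0}]}}

```text
time: 3.65
ee_pos: [0.6324, -0.1851, 0.0556]
eef_rot: [-0.002, 0.75, 0.662, -0.001]
contact_force: [-0.5, -0.7, -0.4]
finger_gap: 0.32
finger_force: 27.0
```

```bash
python3 -c "
from h import *
for i in range(3): go(.6339,-.1870,.031); im=imaging.snapshot('wrist')
cv2.imwrite('pics/w2.png',im)
p=imaging.camera_params('wrist')
print(proj(p,np.array([.6339,-.1847,.016])).round())
cv2.imwrite('pics/s2.png',imaging.snapshot('scene')[190:384,60:420])"
```

```text
t 3.65 [ 0.6324 -0.1851  0.0556] psi 82.9 gap 0.32 -> d [-0.0017  0.0018  0.0246] twist -0.3
t 3.7 [ 0.6311 -0.1846  0.0571] psi 82.9 gap 0.314 -> d [-0.0021  0.0032  0.026 ] twist -0.3
t 3.75 [ 0.6303 -0.1844  0.0586] psi 82.9 gap 0.315 -> d [-0.0022  0.004   0.0276] twist -0.3
[259. 217.]
```

View pics/w2.png

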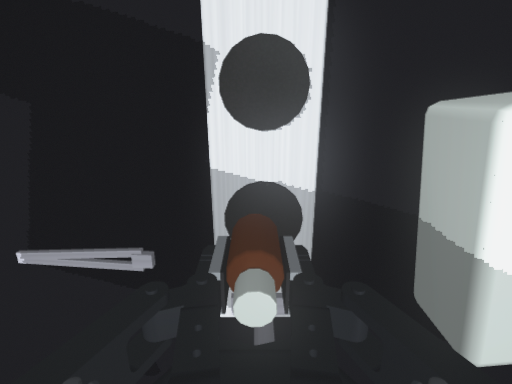

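>>> {"api": "send_rows", "payload": {"deltas": [{"grip": -1,"xyz": [-0.002,0.004,0.008],"twist": 0},{"grip": -1,"xyz": [-0.002,0.004,0.014],"twist": 0},{"grip": -1,"xyz": [-0.002,0.004,0.016],"twist": 0},{"grip": -1,"xyz": [-0.002,0.004,0.016],"twist": 0},{"grip": -1,"xyz": [-0.002,0.004,0.016],"twist": 0}]}}

```text
time: 4.47
ee_pos: [0.635, -0.1874, 0.0451]
eef_rot: [0.0, 0.75, 0.662, 0.0]
contact_force: [0.5, -0.1, -1.0]
finger_gap: 0.311
finger_force: 27.0
```

```bash
python3 -c "
from h import *
go(.635,-.187,.0305)
im=imaging.snapshot('wrist')
cv2.imwrite('pics/w3.png',im)
p=imaging.camera_params('wrist')
print(proj(p,np.array([.6339,-.1847,.016])).round())
go(.635,-.187,.0305)"
```

```text
t 4.47 [ 0.635  -0.1874  0.0451] psi 82.9 gap 0.311 -> d [ 0.0003 -0.0001  0.0146] twist -0.3
[252. 222.]
t 4.53 [ 0.6351 -0.1874  0.0451] psi 82.9 gap 0.317 -> d [ 0.0004 -0.0002  0.0146] twist -0.3
```

View pics/w3.png

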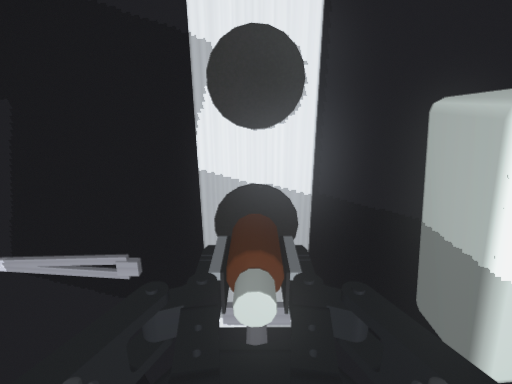

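Pad centre and bottle are both at column ~257, so they are aligned; lowering and releasing.

>>> {"api": "send_rows", "payload": {"deltas": [{"grip": -1,"xyz": [0,0,0.007],"twist": 0},{"grip": -1,"xyz": [0,0,0.012],"twist": 0},{"grip": -1,"xyz": [0,0,0.0145],"twist": 0},{"grip": -1,"xyz": [0,0,0.0145],"twist": 0},{"grip": -1,"xyz": [0,0,0.0145],"twist": 0}]}}

```text
time: 5.15
ee_pos: [0.6349, -0.1873, 0.0304]
eef_rot: [-0.0, 0.75, 0.662, -0.0]
contact_force: [-0.4, 0.4, 1.3]
finger_gap: 0.313
finger_force: 27.1
```

>>> {"api": "send_rows", "payload": {"deltas": [{"grip": -0.2,"xyz": [0,0,0],"twist": 0},{"grip": 0.1,"xyz": [0,0,0],"twist": 0},{"grip": 0.3,"xyz": [0,0,0],"twist": 0},{"grip": 0.3,"xyz": [0,0,0],"twist": 0}]}}

```text
time: 5.65
ee_pos: [0.635, -0.1873, 0.0303]
eef_rot: [-0.0, 0.75, 0.662, -0.0]
contact_force: [0.3, 0.5, 0.5]
finger_gap: 0.652
finger_force: 0.0
```

>>> {"api": "send_rows", "payload": {"deltas": [{"grip": 0.3,"xyz": [0,0,-0.03],"twist": 0},{"grip": 0.3,"xyz": [0,0,-0.07],"twist": 0},{"grip": 0.3,"xyz": [0,0,-0.11],"twist": 0},{"grip": 0.3,"xyz": [0,0,-0.11],"twist": 0}]}}

```text
time: 6.15
ee_pos: [0.6378, -0.1885, 0.1459]
eef_rot: [0.004, 0.75, 0.662, 0.002]
contact_force: [0.9, 0.5, -0.1]
finger_gap: 0.65
finger_force: 0.0
```

```bash
python3 -c "
from h import *
go(.462,-.3066,.14)
cv2.imwrite('pics/w4.png',imaging.snapshot('wrist'))"
```

```text
t 6.15 [ 0.6378 -0.1885  0.1459] psi 82.9 gap 0.65 -> d [-0.139  -0.1599  0.0047] twist -0.3
```

View pics/w4.png

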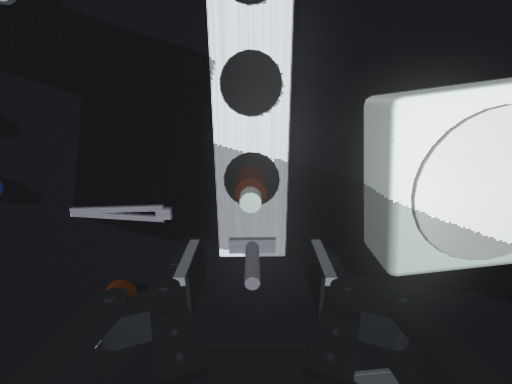

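XS stands upright on pad_a, with its cap at (250,203) and the pad at (251,180). Next is S.

>>> {"api": "send_rows", "payload": {"deltas": [{"grip": 0.5,"xyz": [-0.035,-0.04,0],"twist": 0},{"grip": 0.5,"xyz": [-0.07,-0.08,0],"twist": 0},{"grip": 0.5,"xyz": [-0.105,-0.12,0.003],"twist": 0},{"grip": 0.5,"xyz": [-0.139,-0.16,0.005],"twist": 0},{"grip": 0.5,"xyz": [-0.139,-0.16,0.005],"twist": 0}]}}

```text
time: 6.82
ee_pos: [0.4552, -0.3062, 0.1329]
eef_rot: [-0.002, 0.751, 0.66, -0.001]
contact_force: [0.8, 0.2, 0.1]
finger_gap: 0.75
finger_force: 0.0
```

Run:
```python
from h import *
imaging.snapshot('top'); imaging.snapshot('wrist')
go(.462,-.3066,.017)
im=imaging.snapshot('wrist'); p=imaging.camera_params('wrist'); cv2.imwrite('pics/w5.png',im)
u,v=proj(p,np.array([.4619,-.3066,.08])); print(u,v)
B=im[...,0]; w=np.zeros(B.shape,bool); w[int(v)-25:int(v)+25,int(u)-25:int(u)+25]=1
for c in cents(w&(B>100),40,3000): print(np.round(c,1),onz(p,c[0],c[1],.08).round(4))
go(.462,-.3066,.017)
im=imaging.snapshot('top'); p=imaging.camera_params('top'); u,v=proj(p,np.array([.6339,-.1847,.082])); u,v=int(u),int(v); print(u,v)
cv2.imwrite('pics/t5.png',cv2.resize(im[v-25:v+25,u-45:u+45],(0,0),fx=6,fy=6))
```

```text
t 6.92 [ 0.4581 -0.305   0.1337] psi 82.8 gap 0.75 -> d [-0.0013  0.0043  0.1167] twist -0.4
258.4100694571919 213.15002292227413
[262.4 212.3 249.  197.   28.   32.  707. ] [ 0.4649 -0.3063  0.08  ]
t 6.97 [ 0.4589 -0.3047  0.1341] psi 82.9 gap 0.753 -> d [-0.0016  0.0034  0.1171] twist -0.3
336 128
```

View pics/t5.png

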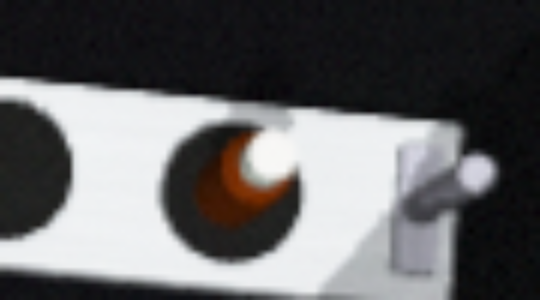

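XS is centred: its base is at crop (228,193) and the pad at (231,192). S is as measured, so I'll grasp it.

>>> {"api": "send_rows", "payload": {"deltas": [{"grip": 0.5,"xyz": [-0.002,0.004,0.035],"twist": 0},{"grip": 0.5,"xyz": [-0.002,0.004,0.075],"twist": 0},{"grip": 0.5,"xyz": [-0.002,0.004,0.105],"twist": 0},{"grip": 0.5,"xyz": [-0.002,0.004,0.117],"twist": 0},{"grip": 0.2,"xyz": [-0.002,0.004,0.117],"twist": 0}]}}

```text
time: 7.65
ee_pos: [0.4628, -0.3069, 0.0175]
eef_rot: [-0.001, 0.749, 0.662, -0.0]
contact_force: [0.7, -0.1, 0.9]
finger_gap: 0.602
finger_force: 0.0
```

>>> {"api": "send_rows", "payload": {"deltas": [{"grip": -1,"xyz": [0,0,0],"twist": 0},{"grip": -1,"xyz": [0,0,0],"twist": 0},{"grip": -1,"xyz": [0,0,0],"twist": 0},{"grip": -1,"xyz": [0,0,0],"twist": 0},{"grip": -1,"xyz": [0,0,0],"twist": 0}]}}

```text
time: 8.28
ee_pos: [0.4639, -0.3088, 0.0201]
eef_rot: [0.002, 0.75, 0.662, 0.0]
contact_force: [1.0, 0.3, 5.7]
finger_gap: 0.4
finger_force: 25.5
```

>>> {"api": "send_rows", "payload": {"deltas": [{"grip": -1,"xyz": [0,0,-0.01],"twist": 0},{"grip": -1,"xyz": [0,0,-0.04],"twist": 0},{"grip": -1,"xyz": [0,0,-0.08],"twist": 0},{"grip": -1,"xyz": [0,0,-0.11],"twist": 0},{"grip": -1,"xyz": [0,0,-0.11],"twist": 0}]}}

```text
time: 8.9
ee_pos: [0.464, -0.3092, 0.1315]
eef_rot: [0.003, 0.75, 0.662, 0.0]
contact_force: [0.3, -0.5, -0.8]
finger_gap: 0.4
finger_force: 25.1
```

```bash
python3 -c "
from h import *
go(.645,-.0957,.125)"
```

```text
t 8.9 [ 0.464  -0.3092  0.1315] psi 82.9 gap 0.4 -> d [0.2343 0.153  0.0064] twist -0.3
```

>>> {"api": "send_rows", "payload": {"deltas": [{"grip": -1,"xyz": [0.047,0.031,0],"twist": 0},{"grip": -1,"xyz": [0.094,0.061,0],"twist": 0},{"grip": -1,"xyz": [0.141,0.092,0],"twist": 0},{"grip": -1,"xyz": [0.188,0.123,0],"twist": 0},{"grip": -1,"xyz": [0.232,0.153,0.006],"twist": 0}]}}

```text
time: 9.52
ee_pos: [0.6434, -0.0949, 0.1203]
eef_rot: [-0.001, 0.75, 0.662, -0.001]
contact_force: [0.3, -0.6, -0.6]
finger_gap: 0.407
finger_force: 25.2
```

>>> {"api": "send_rows", "payload": {"deltas": [{"grip": -1,"xyz": [0,0,0.02],"twist": 0},{"grip": -1,"xyz": [0,0,0.05],"twist": 0},{"grip": -1,"xyz": [0,0,0.07],"twist": 0},{"grip": -1,"xyz": [0,0,0.07],"twist": 0},{"grip": -1,"xyz": [0,0,0.07],"twist": 0}]}}

```text
time: 10.15
ee_pos: [0.6435, -0.097, 0.0528]
eef_rot: [0.0, 0.75, 0.662, 0.0]
contact_force: [-0.1, 0.4, -0.9]
finger_gap: 0.401
finger_force: 25.3
```

```bash
python3 -c "
from h import *
imaging.snapshot('wrist')
go(.645,-.098,.036)"
```

```text
t 10.2 [ 0.6441 -0.0972  0.0538] psi 82.8 gap 0.4 -> d [-0.0007  0.0009  0.0178] twist -0.4
```

>>> {"api": "send_rows", "payload": {"deltas": [{"grip": -1,"xyz": [-0.0005,0.001,0.008],"twist": 0},{"grip": -1,"xyz": [-0.0005,0.001,0.014],"twist": 0},{"grip": -1,"xyz": [-0.0005,0.001,0.0175],"twist": 0},{"grip": -1,"xyz": [-0.0005,0.001,0.018],"twist": 0},{"grip": -1,"xyz": [-0.0005,0.001,0.018],"twist": 0}]}}

```text
time: 10.82
ee_pos: [0.6441, -0.0973, 0.0361]
eef_rot: [0.0, 0.75, 0.662, 0.0]
contact_force: [-3.0, 1.2, 6.0]
finger_gap: 0.4
finger_force: 25.9
```

Seated, with 6 N upward. Releasing.

>>> {"api": "send_rows", "payload": {"deltas": [{"grip": 0,"xyz": [0,0,0],"twist": 0},{"grip": 0.2,"xyz": [0,0,0],"twist": 0},{"grip": 0.4,"xyz": [0,0,0],"twist": 0},{"grip": 0.4,"xyz": [0,0,0],"twist": 0}]}}

```text
time: 11.32
ee_pos: [0.6441, -0.0972, 0.034]
eef_rot: [-0.0, 0.75, 0.662, -0.0]
contact_force: [0.5, -0.0, -0.7]
finger_gap: 0.697
finger_force: 0.0
```

>>> {"api": "send_rows", "payload": {"deltas": [{"grip": 0.4,"xyz": [0,0,-0.03],"twist": 0},{"grip": 0.4,"xyz": [0,0,-0.07],"twist": 0},{"grip": 0.4,"xyz": [0,0,-0.12],"twist": 0},{"grip": 0.4,"xyz": [0,0,-0.12],"twist": 0}]}}

```text
time: 11.82
ee_pos: [0.6476, -0.0981, 0.161]
eef_rot: [0.005, 0.75, 0.662, 0.003]
contact_force: [1.7, 0.1, 0.1]
finger_gap: 0.699
finger_force: 0.0
```

```bash
python3 -c "
from h import *
go(.432,.1226,.16)"
```

```text
t 11.82 [ 0.6476 -0.0981  0.161 ] psi 82.9 gap 0.699 -> d [ 0.1923 -0.2414 -0.002 ] twist -0.3
```

>>> {"api": "send_rows", "payload": {"deltas": [{"grip": 0.5,"xyz": [0.038,-0.048,0],"twist": 0},{"grip": 0.5,"xyz": [0.076,-0.096,0],"twist": 0},{"grip": 0.5,"xyz": [0.115,-0.144,0],"twist": 0},{"grip": 0.5,"xyz": [0.154,-0.192,0],"twist": 0},{"grip": 0.5,"xyz": [0.192,-0.239,0],"twist": 0}]}}

```text
time: 12.45
ee_pos: [0.429, 0.1241, 0.1534]
eef_rot: [-0.0, 0.75, 0.662, -0.0]
contact_force: [0.3, 1.1, 0.8]
finger_gap: 0.749
finger_force: 0.0
```

>>> {"api": "send_rows", "payload": {"deltas": [{"grip": 0.5,"xyz": [0,0,0],"twist": 0},{"grip": 0.5,"xyz": [0,0,0],"twist": 0}]}}

```text
time: 12.7
ee_pos: [0.4311, 0.1228, 0.1539]
eef_rot: [0.0, 0.749, 0.662, 0.0]
contact_force: [-0.0, -0.5, 1.0]
finger_gap: 0.75
finger_force: 0.0
```

Run:
```python
from h import *
im=imaging.snapshot('wrist'); p=imaging.camera_params('wrist'); cv2.imwrite('pics/w6.png',im)
u,v=proj(p,np.array([.4321,.1226,.092])); print(u,v)
B=im[...,0]; w=np.zeros(B.shape,bool); w[int(v)-35:int(v)+35,int(u)-35:int(u)+35]=1
for c in cents(w&(B>100),40,3000): print(np.round(c,1),onz(p,c[0],c[1],.092).round(4))
go(.433,.1226,.030)
im=imaging.snapshot('top'); p=imaging.camera_params('top'); u,v=proj(p,np.array([.64,-.14,.05])); u,v=int(u),int(v)
cv2.imwrite('pics/t6.png',cv2.resize(im[v-35:v+35,u-65:u+65],(0,0),fx=6,fy=6))
```

```text
254.72478871383154 206.96889428156817
[258.5 205.3 244.  188.   31.   35.  875. ] [0.4352 0.1236 0.092 ]
t 12.75 [0.4315 0.1224 0.154 ] psi 82.8 gap 0.748 -> d [0.0004 0.0014 0.124 ] twist -0.4
```

View pics/t6.png

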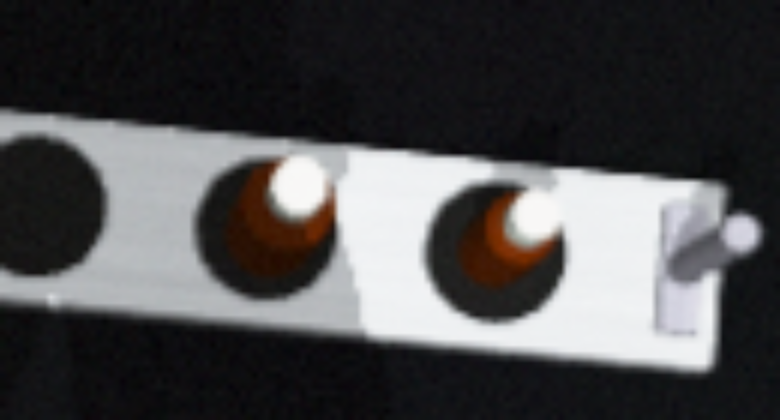

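S is upright and centred on pad_b: base at (268,235), pad at (266,228). M is as measured, so I'll grasp it.

>>> {"api": "send_rows", "payload": {"deltas": [{"grip": 0.5,"xyz": [0.001,0.003,0.04],"twist": 0},{"grip": 0.5,"xyz": [0.001,0.003,0.08],"twist": 0},{"grip": 0.5,"xyz": [0.001,0.003,0.11],"twist": 0},{"grip": 0.5,"xyz": [0.001,0.003,0.124],"twist": 0},{"grip": 0.4,"xyz": [0.001,0.003,0.124],"twist": 0}]}}

```text
time: 13.42
ee_pos: [0.4337, 0.1228, 0.0295]
eef_rot: [-0.001, 0.75, 0.661, -0.001]
contact_force: [1.3, 0.8, 0.4]
finger_gap: 0.7
finger_force: 0.0
```

>>> {"api": "send_rows", "payload": {"deltas": [{"grip": -1,"xyz": [0,0,0],"twist": 0},{"grip": -1,"xyz": [0,0,0],"twist": 0},{"grip": -1,"xyz": [0,0,0],"twist": 0},{"grip": -1,"xyz": [0,0,0],"twist": 0},{"grip": -1,"xyz": [0,0,0],"twist": 0}], "newtons": 35}}

```text
time: 14.05
ee_pos: [0.4355, 0.1236, 0.0319]
eef_rot: [0.001, 0.75, 0.662, 0.001]
contact_force: [-0.3, -1.6, 6.5]
finger_gap: 0.478
finger_force: 36.2
```

>>> {"api": "send_rows", "payload": {"deltas": [{"grip": -1,"xyz": [0,0,-0.01],"twist": 0},{"grip": -1,"xyz": [0,0,-0.04],"twist": 0},{"grip": -1,"xyz": [0,0,-0.08],"twist": 0},{"grip": -1,"xyz": [0,0,-0.1],"twist": 0},{"grip": -1,"xyz": [0,0,-0.1],"twist": 0}]}}

```text
time: 14.68
ee_pos: [0.435, 0.1238, 0.132]
eef_rot: [0.001, 0.75, 0.662, 0.001]
contact_force: [0.7, -0.3, -2.3]
finger_gap: 0.482
finger_force: 35.9
```

```bash
python3 -c "
from h import *
go(.655,-.0064,.125)"
```

```text
t 14.68 [0.435  0.1238 0.132 ] psi 82.9 gap 0.482 -> d [-0.102   0.2344  0.0076] twist -0.3
```

>>> {"api": "send_rows", "payload": {"deltas": [{"grip": -1,"xyz": [-0.02,0.047,0],"twist": 0},{"grip": -1,"xyz": [-0.041,0.094,0],"twist": 0},{"grip": -1,"xyz": [-0.062,0.141,0],"twist": 0},{"grip": -1,"xyz": [-0.083,0.188,0],"twist": 0},{"grip": -1,"xyz": [-0.102,0.232,0.006],"twist": 0}]}}

```text
time: 15.3
ee_pos: [0.652, -0.0073, 0.1221]
eef_rot: [-0.001, 0.75, 0.662, -0.001]
contact_force: [0.2, 0.0, -0.6]
finger_gap: 0.482
finger_force: 36.0
```

>>> {"api": "send_rows", "payload": {"deltas": [{"grip": -1,"xyz": [0,0,0.02],"twist": 0},{"grip": -1,"xyz": [0,0,0.045],"twist": 0},{"grip": -1,"xyz": [0,0,0.06],"twist": 0},{"grip": -1,"xyz": [0,0,0.06],"twist": 0},{"grip": -1,"xyz": [0,0,0.06],"twist": 0}]}}

```text
time: 15.92
ee_pos: [0.6518, -0.0063, 0.065]
eef_rot: [0.0, 0.75, 0.662, 0.0]
contact_force: [-0.1, -0.9, -0.0]
finger_gap: 0.482
finger_force: 36.2
```

```bash
python3 -c "
from h import *
imaging.snapshot('wrist')
go(.655,-.0064,.0475)"
```

```text
t 15.97 [ 0.6523 -0.0064  0.0657] psi 82.9 gap 0.478 -> d [0.0003 0.0026 0.0182] twist -0.3
```

>>> {"api": "send_rows", "payload": {"deltas": [{"grip": -1,"xyz": [0,0.0025,0.008],"twist": 0},{"grip": -1,"xyz": [0,0.0025,0.014],"twist": 0},{"grip": -1,"xyz": [0,0.0025,0.0175],"twist": 0},{"grip": -1,"xyz": [0,0.0025,0.018],"twist": 0},{"grip": -1,"xyz": [0,0.0025,0.018],"twist": 0}]}}

```text
time: 16.6
ee_pos: [0.6539, -0.0068, 0.0481]
eef_rot: [0.0, 0.75, 0.662, 0.0]
contact_force: [-3.3, 0.0, 5.3]
finger_gap: 0.478
finger_force: 36.9
```

>>> {"api": "send_rows", "payload": {"deltas": [{"grip": 0.1,"xyz": [0,0,0],"twist": 0},{"grip": 0.3,"xyz": [0,0,0],"twist": 0},{"grip": 0.5,"xyz": [0,0,0],"twist": 0},{"grip": 0.5,"xyz": [0,0,0],"twist": 0}]}}

```text
time: 17.1
ee_pos: [0.654, -0.0068, 0.0461]
eef_rot: [-0.0, 0.75, 0.662, -0.0]
contact_force: [0.1, 0.0, -1.1]
finger_gap: 0.746
finger_force: 0.0
```

>>> {"api": "send_rows", "payload": {"deltas": [{"grip": 0.5,"xyz": [0,0,-0.03],"twist": 0},{"grip": 0.5,"xyz": [0,0,-0.07],"twist": 0},{"grip": 0.5,"xyz": [0,0,-0.12],"twist": 0},{"grip": 0.5,"xyz": [0,0,-0.12],"twist": 0}]}}

```text
time: 17.6
ee_pos: [0.6574, -0.0071, 0.173]
eef_rot: [0.004, 0.75, 0.662, 0.004]
contact_force: [-0.1, 0.3, 0.3]
finger_gap: 0.755
finger_force: 0.0
```

```bash
python3 -c "
from h import *
go(.476,.2751,.17)"
```

```text
t 17.6 [ 0.6574 -0.0071  0.173 ] psi 82.9 gap 0.755 -> d [ 0.2575 -0.215   0.0006] twist -0.3
```

>>> {"api": "send_rows", "payload": {"deltas": [{"grip": 0.8,"xyz": [0.043,-0.036,0],"twist": 0},{"grip": 0.8,"xyz": [0.086,-0.072,0],"twist": 0},{"grip": 0.8,"xyz": [0.129,-0.108,0],"twist": 0},{"grip": 0.8,"xyz": [0.172,-0.144,0],"twist": 0},{"grip": 0.8,"xyz": [0.215,-0.18,0],"twist": 0}]}}

```text
time: 18.23
ee_pos: [0.5006, 0.2301, 0.1653]
eef_rot: [-0.0, 0.75, 0.662, -0.0]
contact_force: [0.5, -0.2, -1.1]
finger_gap: 0.9
finger_force: 0.0
```

>>> {"api": "send_rows", "payload": {"deltas": [{"grip": 0.8,"xyz": [0.042,-0.033,0],"twist": 0},{"grip": 0.8,"xyz": [0.042,-0.033,0],"twist": 0},{"grip": 0.8,"xyz": [0.042,-0.033,0],"twist": 0},{"grip": 0.8,"xyz": [0.042,-0.033,0],"twist": 0}]}}

```text
time: 18.73
ee_pos: [0.4752, 0.2736, 0.1659]
eef_rot: [0.0, 0.75, 0.661, -0.0]
contact_force: [-0.1, -0.7, 0.2]
finger_gap: 0.898
finger_force: 0.0
```

Run:
```python
from h import *
im=imaging.snapshot('wrist'); p=imaging.camera_params('wrist'); cv2.imwrite('pics/w7.png',im)
u,v=proj(p,np.array([.4754,.2751,.106])); print(u,v)
B=im[...,0]; w=np.zeros(B.shape,bool); w[int(v)-40:int(v)+40,int(u)-40:int(u)+40]=1
for c in cents(w&(B>100),40,4000): print(np.round(c,1),onz(p,c[0],c[1],.106).round(4))
go(.477,.2751,.044)
im=imaging.snapshot('top'); p=imaging.camera_params('top'); u,v=proj(p,np.array([.65,-.05,.05])); u,v=int(u),int(v)
cv2.imwrite('pics/t7.png',cv2.resize(im[v-35:v+35,u-65:u+65],(0,0),fx=6,fy=6))
```

```text
253.97393214899117 206.33253866224078
t 18.77 [0.4752 0.2735 0.1659] psi 82.8 gap 0.896 -> d [0.0019 0.0016 0.1219] twist -0.4
```

View pics/t7.png

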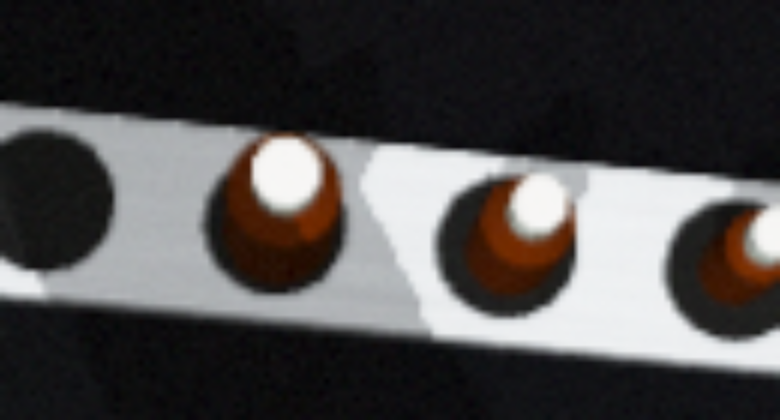

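M stands centred on pad_c: base about (275,232), pad (274,225). The wrist mask missed L's cap, so I'll look at that picture.

View pics/w7.png

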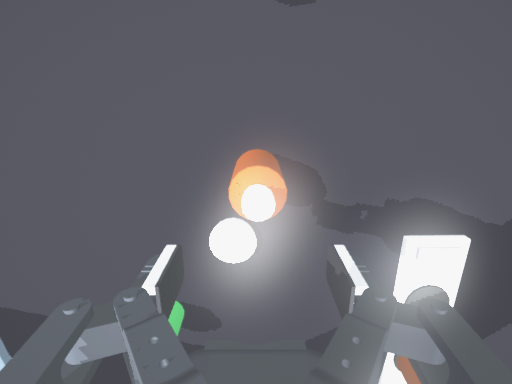

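The picture is overexposed, but L's cap is at (258,203) against (254,206) predicted. The lid at (233,240) is clear of the fingers' path, so I'll grasp L.

>>> {"api": "send_rows", "payload": {"deltas": [{"grip": 0.8,"xyz": [0.002,0.002,0.04],"twist": 0},{"grip": 0.8,"xyz": [0.002,0.002,0.08],"twist": 0},{"grip": 0.8,"xyz": [0.002,0.002,0.11],"twist": 0},{"grip": 0.8,"xyz": [0.002,0.002,0.121],"twist": 0},{"grip": 0.6,"xyz": [0.002,0.002,0.121],"twist": 0}]}}

```text
time: 19.45
ee_pos: [0.4767, 0.2758, 0.0449]
eef_rot: [-0.0, 0.75, 0.661, -0.001]
contact_force: [-0.0, -0.1, 0.1]
finger_gap: 0.803
finger_force: 0.0
```

>>> {"api": "send_rows", "payload": {"deltas": [{"grip": -1,"xyz": [0,0,0],"twist": 0},{"grip": -1,"xyz": [0,0,0],"twist": 0},{"grip": -1,"xyz": [0,0,0],"twist": 0},{"grip": -1,"xyz": [0,0,0],"twist": 0},{"grip": -1,"xyz": [0,0,0],"twist": 0}], "newtons": 45}}

```text
time: 20.08
ee_pos: [0.4783, 0.277, 0.0475]
eef_rot: [0.001, 0.75, 0.662, 0.002]
contact_force: [-1.4, -0.2, 6.3]
finger_gap: 0.578
finger_force: 47.7
```

>>> {"api": "send_rows", "payload": {"deltas": [{"grip": -1,"xyz": [0,0,-0.01],"twist": 0},{"grip": -1,"xyz": [0,0,-0.04],"twist": 0},{"grip": -1,"xyz": [0,0,-0.08],"twist": 0},{"grip": -1,"xyz": [0,0,-0.08],"twist": 0},{"grip": -1,"xyz": [0,0,-0.08],"twist": 0}]}}

```text
time: 20.7
ee_pos: [0.4761, 0.2761, 0.124]
eef_rot: [-0.0, 0.75, 0.662, -0.001]
contact_force: [-0.9, 0.0, -2.4]
finger_gap: 0.586
finger_force: 47.4
```

```bash
python3 -c "
from h import *
go(.666,.0824,.13)"
```

```text
t 20.7 [0.4761 0.2761 0.124 ] psi 82.9 gap 0.586 -> d [-0.1687  0.2125 -0.0062] twist -0.3
```

>>> {"api": "send_rows", "payload": {"deltas": [{"grip": -1,"xyz": [-0.034,0.042,0],"twist": 0},{"grip": -1,"xyz": [-0.067,0.084,0],"twist": 0},{"grip": -1,"xyz": [-0.101,0.126,0],"twist": 0},{"grip": -1,"xyz": [-0.134,0.168,0],"twist": 0},{"grip": -1,"xyz": [-0.167,0.211,0],"twist": 0}]}}

```text
time: 21.32
ee_pos: [0.6647, 0.0832, 0.1219]
eef_rot: [-0.002, 0.75, 0.662, -0.002]
contact_force: [1.4, 0.5, -2.6]
finger_gap: 0.576
finger_force: 47.7
```

>>> {"api": "send_rows", "payload": {"deltas": [{"grip": -1,"xyz": [0,0,0.015],"twist": 0},{"grip": -1,"xyz": [0,0,0.03],"twist": 0},{"grip": -1,"xyz": [0,0,0.042],"twist": 0},{"grip": -1,"xyz": [0,0,0.042],"twist": 0},{"grip": -1,"xyz": [0,0,0.042],"twist": 0}]}}

```text
time: 21.95
ee_pos: [0.6653, 0.0853, 0.0839]
eef_rot: [0.0, 0.749, 0.662, 0.0]
contact_force: [0.4, -0.3, -2.0]
finger_gap: 0.577
finger_force: 48.0
```

```bash
python3 -c "
from h import *
imaging.snapshot('wrist')
go(.666,.084,.063)"
```

```text
t 22.0 [0.6657 0.0852 0.0844] psi 82.9 gap 0.579 -> d [-0.0011  0.0004  0.0214] twist -0.3
```

>>> {"api": "send_rows", "payload": {"deltas": [{"grip": -1,"xyz": [-0.001,0,0.008],"twist": 0},{"grip": -1,"xyz": [-0.001,0,0.016],"twist": 0},{"grip": -1,"xyz": [-0.001,0,0.02],"twist": 0},{"grip": -1,"xyz": [-0.001,0,0.0212],"twist": 0},{"grip": -1,"xyz": [-0.001,0,0.0212],"twist": 0}]}}

```text
time: 22.62
ee_pos: [0.6648, 0.0834, 0.0636]
eef_rot: [-0.0, 0.75, 0.662, -0.0]
contact_force: [-4.3, 0.2, 6.0]
finger_gap: 0.58
finger_force: 48.8
```

>>> {"api": "send_rows", "payload": {"deltas": [{"grip": 0.3,"xyz": [0,0,0],"twist": 0},{"grip": 0.5,"xyz": [0,0,0],"twist": 0},{"grip": 0.7,"xyz": [0,0,0],"twist": 0},{"grip": 0.7,"xyz": [0,0,0],"twist": 0}]}}

```text
time: 23.12
ee_pos: [0.6654, 0.0835, 0.0619]
eef_rot: [-0.0, 0.75, 0.662, 0.0]
contact_force: [-0.0, 0.6, -0.4]
finger_gap: 0.847
finger_force: 0.0
```

>>> {"api": "send_rows", "payload": {"deltas": [{"grip": 0.7,"xyz": [0,0,-0.03],"twist": 0},{"grip": 0.7,"xyz": [0,0,-0.07],"twist": 0},{"grip": 0.7,"xyz": [0,0,-0.12],"twist": 0},{"grip": 0.7,"xyz": [0,0,-0.12],"twist": 0}]}}

```text
time: 23.62
ee_pos: [0.6685, 0.0836, 0.189]
eef_rot: [0.004, 0.75, 0.662, 0.004]
contact_force: [0.5, 0.6, -0.8]
finger_gap: 0.85
finger_force: 0.0
```

>>> {"api": "send_rows", "payload": {"deltas": [{"grip": 0.7,"xyz": [0.02,-0.05,0],"twist": 0},{"grip": 0.7,"xyz": [0.04,-0.1,0],"twist": 0},{"grip": 0.7,"xyz": [0.06,-0.15,0],"twist": 0},{"grip": 0.7,"xyz": [0.08,-0.2,0],"twist": 0},{"grip": 0.7,"xyz": [0.08,-0.2,0],"twist": 0}]}}

```text
time: 24.25
ee_pos: [0.473, 0.189, 0.1809]
eef_rot: [-0.001, 0.748, 0.663, -0.001]
contact_force: [1.0, 0.5, 0.9]
finger_gap: 0.849
finger_force: 0.0
```

Run:
```python
from h import *
im=imaging.snapshot('top'); p=imaging.camera_params('top'); s=env.get_state(); print(s['time'],s['ee_pos'])
B=im[...,0]
for n,x,y,h in(("XS",.6339,-.1847,.082),("S",.6445,-.0957,.096),("M",.6549,-.0064,.108),("L",.6657,.0824,.122)):
    u,v=proj(p,np.array([x,y,h])); o=im[int(v)-10:int(v)+11,int(u)-10:int(u)+11].astype(int)
    m=(o[...,0]>150)&(np.ptp(o,axis=2)<70); c=max(cents(m,10,400),key=lambda t:t[-1]); 
    X=onz(p,c[0]+int(u)-10,c[1]+int(v)-10,h); print(n,c[4:],((X[:2]-[x,y])*1000).round(1),"mm off")
cv2.imwrite('pics/end.png',np.vstack([im[85:250],imaging.snapshot('scene')]))
```

```text
24.3 [0.47526063 0.18835805 0.18132459]
XS (np.int32(21), np.int32(19), np.int32(228)) [ 1.2 -4.9] mm off
S (np.int32(21), np.int32(17), np.int32(197)) [-0.2 -4.7] mm off
M (np.int32(11), np.int32(11), np.int32(101)) [-3.3 -0.5] mm off
L (np.int32(12), np.int32(13), np.int32(125)) [-3.7  0.8] mm off
```

View pics/end.png

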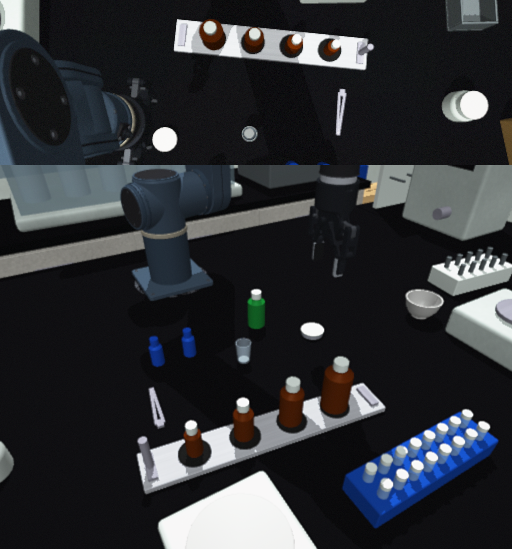

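All four bottles stand upright in order, at top-view columns 210, 253, 292 and 330, and M and L measure under 4 mm off centre. The XS and S cap figures are contaminated by the bright rail, but their earlier crops showed them centred. The beaker is unmoved and the arm is clear.

```bash
python3 -c "
from station import workorder
print(workorder.hand_in())"
```

```text
the job is handed in; nothing more can be done
None
```

The job is handed in (no verdict was returned): the four amber bottles stand upright on their pads, smallest by the post to largest at the far end, all well within 12 mm of centre by my images, with the beaker untouched, at about 24 s of the 99 s allowed.

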